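# Roll a plugged pipe into line and seat it on the leak-test spigot

## Task

Get the wide grey plugged pipe ready for its leak test: roll it along the board on to the white line, in line with the test spigot but still short of it, and let go so that it lies there at rest. Then push it by its plugged end over the spigot, past the drag of the O-ring, until it is fully home against the black depth collar; finish with a firm push of 10 to 20 N and leave it there. Never press or push the pipe with more than 25 N, and leave the other things on the board alone.

Things in the scene. Friction and masses are not known exactly. Their poses are not given: they have to be found in the camera images.
- stand: Fixed leak-test stand at the back of the board: grey foot and upright plate 110 mm wide, 113 mm high, small round gauge on top (180 mm high in all), horizontal aluminium spigot pointing to the stand's -x. Origin on the board's surface under the spigot's axis, in the plane of the flange face where the spigot begins; z up. The spigot's axis runs along x at y = 0, z = 45 mm.
- spigot_nose (a point): Centre of the spigot's nose, 83 mm in front (-x) of the flange face, 45 mm above the board; axes as the stand's. Spigot 78.6 mm in diameter, its last 23 mm tapering to 52 mm at the nose. A rubber O-ring 51 mm in front of the flange face drags on the pipe with 2 to 8 N as it slides over.
- depth_collar: Black depth collar clamped on the spigot, the stop for the pipe's rim: 87 mm across, 10 mm thick, thumbscrew on top up to 101 mm above the board. Its front face is anywhere from 12 to 24 mm in front (-x) of this point; the setting is not reported, it is to be felt. It does not shift under 25 N. Point: centre of the flange face behind it, 45 mm above the board; axes as the stand's.
- white_line (a point): Mid point of the mark, a white line on the board, 3 mm wide, 260 mm long, along the stand's x, straight under the spigot's axis, from 90 to 350 mm in front of the flange face; axes as the stand's. The layout board is 460 x 540 mm, rigid; its surface is 9 to 13 mm above the bench (z = 0), differing from run to run.
- pipe: The pipe, loose on the board on the stand's +y side: plain grey plastic, outside 90 mm, 190 mm long, wall 4 mm, bore 85 mm deep, 0.3 to 0.5 kg; too wide to grip. Origin on its axis at mid length, 45 mm above the board; x along the axis from plugged to open end, y and z turn as it rolls. The open end faces the spigot. Friction on fingers and board 0.4 to 0.6. It rolls almost freely and coasts on if shoved.
- pipe_centre (a point): Centre of the pipe (its origin). A fingertip pressed on its top with 4 to 8 N and moved across it rolls it without slip: turning by an angle a it goes 45 mm x a along the board, while the fingertip goes with the pipe's surface, near the top twice as far as the pipe. Press within 20 to 60 mm from the centre towards the plugged end; that half carries the weight.
- pipe_open_end (a point): Centre of the open rim that goes over the spigot, 95 mm along the pipe's +x from its centre
- pipe_plug_end (a point): Centre of the plugged end, 95 mm along the pipe's -x from its centre: closed flush by a flat plug, to be pushed there, best near the middle and level: a finger that also bears down on it loses much of the push to friction on the board
- pvc_tee: bystander: light-green pipe tee 60x80x39 mm on the right of the board; origin under its centre
- pvc_elbow: bystander: dark grey pipe elbow 58x58x41 mm at the back left of the board; origin under its centre
- tape_roll: bystander: roll of tape, 104 mm across, 25 mm high, at the front right of the board; origin under its centre
- marker: bystander: marker pen 135 mm long, 18 mm thick, lying at the front left of the board; origin under its centre

How it is judged:
By the outcome, as a careful person would: the job done as asked, in the order asked, and still so for the second after the job is handed in, with the robot touching nothing.
It also fails if it takes over 72 s, if anything falls off the work surface, if the arm or the gripper's body presses on something with over 40 N, if the wrist force passes 120 N, or if a joint passes its speed limit or range.

## Robot

A 6-joint arm with a two-finger parallel gripper is mounted at the origin on a cart in front of the work surface, level with it; the furniture and walls round the work are solid. World frame = base frame: x ahead of the robot, y to its left, z up, the work surface at z = 0. Lengths are in mm, angles in rad, forces in N, time in s.
With the tool pointing down it reaches from about 275 to 750 mm from the base axis. Payload 10.2 kg.
Tool frame: the origin (TCP) lies midway between the tips of the shut fingers; the grasp point (between the pads) lies 19 mm behind it (ctrl.grip_depth is the distance from the TCP to the grasp point, in mm); y points along the fingers, x is the direction in which the jaws open and shut, and the axes are right-handed (so a half turn about y gives the same grasp; the last joint's range is limited). The gripper opens to 85 mm and grips with 20 to 120 N. Pads are 22 mm wide; open, the fingers measure 114 mm over their backs; the gripper's body (76 mm by 85 mm) begins 54 mm behind the grasp point. The pads swing forward as they close: fully open they stand 13 mm farther back than shut.
Start: joints at [-1.537, 0.313, 1.498, -0, 1.331, -0.223], TCP at [133.33, -507.794, 231.294] pointing down, gripper open.
Joint ranges: [-2.94, 2.94], [-0.97, 2.17], [0.19, 2.56], [-1.23, 4.37], [0.02, 3.11], [-2.88, 2.88]. Speed limits (rad/s): [2.39, 2.39, 3.01, 3.14, 3.14, 3.14].

## Interface

Orientations are given as a unit quaternion [w, x, y, z].
In Python, from rig import ctrl gives the robot as it stands. The module is installed in compiled form; this text tells all that it offers.
- The arm moves only by the tool drive_tool, never from a script. Its arguments are lists of equal length, an entry for each row: "gripper": the closure, from 0 (fully open) to 1 (shut); "offset": the shift along the tool's x, y, z in m, a list of three; "turn": the turn about the tool's y in degrees. In form: {"gripper": [gripper, ...], "offset": [[tx, ty, tz], ...], "turn": [turn, ...]}. A call has 1 to 20 rows; each row shifts and turns the commanded pose from where the row before left it, along the tool's axes as they then stand; what a row does not reach is not made up. A row lasts 1/12 s, in which the tool goes at most 41.7 mm and 7.16 degrees, less where a joint would pass 70% of its speed; a pose out of reach is approached as far as the arm can. A call is refused whole if a number of a shift passes 0.0417 or a number of a turn 7.16, either way. A call with a gripper value outside its range is refused whole. The fingers move at their own pace and stop on an object; "force" is the grip in N (left out, the last holds). Time passes only in rows, so rows that do not move let the fingers close. It gives the time, the measured TCP pose, the force and the opening at its end, in the units of the state.
- ctrl.sense(): the state, without advancing time (a new reading comes with each control period).
- ctrl.capture(name): name is "scene" or "side" or "wrist"; returns (picture, depth): 420x560x3 uint8, red, green, blue; 420x560 float32, mm along the optical axis (not along the pixel's ray), 0 where there is no reading.
- ctrl.camera_params(name): a dict with "fovy" (degrees; the focal length in pixels is half the picture's height over the tangent of half this angle, whatever the lens; pixels are square), "cx", "cy" (the principal point, pixels), "distortion" ([k1, k2, p1, p2, k3] as OpenCV has them; the pictures are not rectified), "view" (4x4, takes a point from world to camera coordinates); the wrist camera has in their place "tool_from_camera" (4x4, takes a point from camera to tool coordinates, whose origin is the TCP and whose axes are the tool frame's). Camera axes: x right, y down, z forward; pixel columns grow to the right and rows downward; lengths in mm; the calibration is good to about 2 mm. A picture is of the moment at which its call begins: read the wrist's pose just before it. camera_params takes no time and is no camera call.
- ctrl.finish_job(): hands the job in, once; it reports no verdict.
Trained networks look in the newest picture that a camera, given by its name, has taken for a name from the list of things; names that differ only in an ending like _2 or _b are one class to them, and where a whole thing is asked for, a point or a joint stands for the part that bears it (a point fixed in the world has none). Each returns a list of dicts, best first, with "score" (0 to 1); they miss things now and then, are a little off and sometimes report something else, mostly with a low value. They report only what shows in the picture. A call takes as long as a camera call.
- ctrl.boxes_of(camera, query): "centre" ([x, y, z] in mm, in the coordinates of the camera as it stood for that picture, good to about 4 mm: the middle of the surface that is visible of it).
- ctrl.regions_of(camera, query): "mask" (420x560 bool, what is visible of it).
- ctrl.pinpoint(camera, query): "centre" ([x, y, z] in mm, in the coordinates of the camera as it stood for that picture, good to about 4 mm: a listed point, or the origin of a listed thing).
The state is a dict: "time_s": time; "joints": joint angles; "dq": joint speeds; "tau": joint torques, N m; "eef_pos": TCP position; "ee_rot": TCP orientation; "force": force on the tool from outside, world axes, zero at the start; "wrist_torque": the same for the moment, N m; "grip_width": opening from 0.0 (shut) to 1.0 (fully open).
Only numpy, scipy, OpenCV 4.12 (cv2) and the standard library are available. Lean on these libraries where they do the work, as an engineer would, in place of code of your own. Each camera call takes 0.05 s, during which the arm holds its last target.

## Working session

There is one attempt and no reset: what is moved stays moved. The work goes in short steps, Python scripts to look and compute and a tool call to move; the robot and the scene stay as the last step left them, time stands still between calls to the robot, and variables do not carry over. Pictures are saved under pics/ and viewed, and the job is handed in when it is done.

Besides the shell and the picture viewer there is one more tool, called after "Emit:" as name(argument=value, ...), one argument or row to a line, values as JSON. drive_tool: Moves the arm, as the interface text tells. Its arguments: {"type":"object","properties":{"gripper":{"type":"array","items":{"type":"number"}},"offset":{"type":"array","items":{"type":"array","items":{"type":"number"}}},"turn":{"type":"array","items":{"type":"number"}},"force":{"type":"number"}},"required":["gripper","offset","turn"]}

```bash
ls; mkdir -p pics
cat > h.py <<'E'
import numpy as np, cv2
from scipy.spatial.transform import Rotation as R
from rig import ctrl
def K(name):
    p=ctrl.camera_params(name); f=210/np.tan(np.radians(p['fovy'])/2)
    return np.array([[f,0,p['cx']],[0,f,p['cy']],[0,0,1]]),np.array(p['distortion'],float),p
def toolT(s):
    q=s['ee_rot']; T=np.eye(4); T[:3,:3]=R.from_quat([q[1],q[2],q[3],q[0]]).as_matrix(); T[:3,3]=s['eef_pos']; return T
def w_from_c(name,s=None):
    p=ctrl.camera_params(name)
    if 'view' in p: return np.linalg.inv(np.array(p['view']))
    return toolT(s)@np.array(p['tool_from_camera'])
def cloud(name,depth,px,s=None):
    k,d,_=K(name); px=np.asarray(px,float).reshape(-1,2)
    u=cv2.undistortPoints(px.reshape(-1,1,2),k,d).reshape(-1,2)
    z=depth[px[:,1].astype(int),px[:,0].astype(int)]
    P=np.c_[u*z[:,None],z,np.ones(len(z))]
    return (w_from_c(name,s)@P.T).T[:,:3]
def proj(name,P,s=None):
    k,d,_=K(name); V=np.linalg.inv(w_from_c(name,s))
    return cv2.projectPoints(np.asarray(P,float).reshape(-1,1,3),cv2.Rodrigues(V[:3,:3])[0],V[:3,3],k,d)[0].reshape(-1,2)
def tow(name,c,s=None): return (w_from_c(name,s)@np.r_[c,1])[:3]
E
python3 - <<'E'
from h import *
s=ctrl.sense(); print(s)
for n in ['scene','side','wrist']:
    im,d=ctrl.capture(n); cv2.imwrite(f'pics/{n}0.png',im[:,:,::-1]); np.save(f'{n}0.npy',d)
for n in ['scene','side']:
    print(n,w_from_c(n)[:3].round(2))
    for q in ['stand','spigot_nose','depth_collar','white_line','pipe_centre','pipe_open_end','pipe_plug_end','pvc_tee','pvc_elbow','tape_roll','marker']:
        r=ctrl.pinpoint(n,q)
        print(q,[(round(x['score'],2),tow(n,x['centre']).round(1)) for x in r[:2]])
print(ctrl.sense()['time_s'])
E
```

```text
pics
{'time_s': 0.0, 'joints': array([-1.53739579e+00,  3.13417299e-01,  1.49844389e+00,  1.03668050e-05,
        1.33102280e+00, -2.23392978e-01]), 'dq': array([ 0.00259669, -0.00061559,  0.00024034,  0.00031394, -0.00224992,
        0.00013661]), 'tau': array([ 5.10393565e-04, -4.12257564e+01, -2.59749055e+01, -1.33943740e-04,
        4.08662745e-03, -6.58411437e-06]), 'eef_pos': array([ 133.3250254 , -507.51417446,  230.74925669]), 'ee_rot': array([ 0.56025997, -0.55955144,  0.43215071, -0.43157469]), 'force': array([-0.69534067,  0.27102931,  0.99727068]), 'wrist_torque': array([-0.00782605, -0.05928441, -0.00738584]), 'grip_width': 1.0038645283717234}
scene [[-8.5000e-01 -2.2000e-01  4.7000e-01  8.7650e+01]
 [-5.2000e-01  3.7000e-01 -7.7000e-01  6.7805e+02]
 [-1.0000e-02 -9.1000e-01 -4.3000e-01  5.0019e+02]]
stand [(0.9, array([755.6, -51.8,   9.5]))]
spigot_nose [(0.61, array([673.1, -51.1,  51.8]))]
depth_collar [(0.64, array([754.3, -50.1,  54.4]))]
white_line [(0.31, array([728.6, 150.3,   9.3]))]
pipe_centre [(0.85, array([541.1,  78.2,  55.5]))]
pipe_open_end []
pipe_plug_
[... 443 characters left out ...]
(0.89, array([752.9, -56.6,  14.8])), (0.32, array([672.9, -51.4,  54.5]))]
spigot_nose [(0.63, array([672.2, -49.7,  52.1])), (0.29, array([727.5, 148.1,   6.4]))]
depth_collar [(0.67, array([756.3, -57.5,  52.1]))]
white_line [(0.62, array([535.3, -51. ,   7.8]))]
pipe_centre [(0.79, array([542.7,  79.4,  54.5])), (0.63, array([445.1,  77.4,  59.7]))]
pipe_open_end [(0.8, array([637. ,  79.4,  58.7]))]
pipe_plug_end [(0.82, array([444.1,  77.9,  57. ]))]
pvc_tee [(0.85, array([ 584.1, -248.3,   10. ])), (0.69, array([673.1, -50.2,  53. ]))]
pvc_elbow [(0.87, array([728.8, 148. ,   6.7]))]
tape_roll [(0.84, array([ 439.5, -244.2,   10.4]))]
marker [(0.72, array([377.8, 117. ,   8.7]))]
1.25
```

View pics/scene0.png

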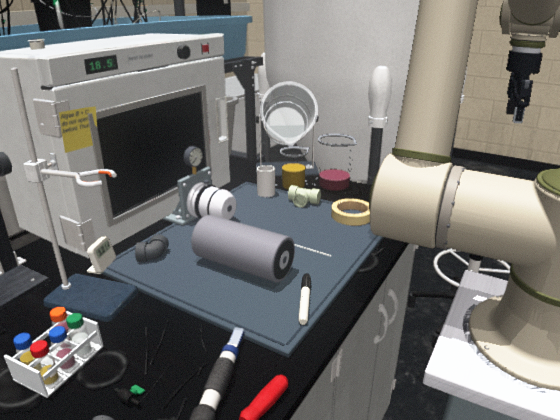

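View pics/side0.png

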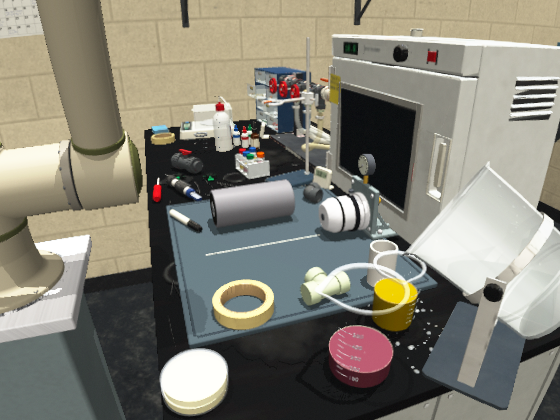

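```bash
cat > meas.py <<'E'
from h import *
import sys
from scipy.optimize import least_squares
def cloud_all(n,d):
    v,u=np.nonzero(d>0); P=cloud(n,d,np.c_[u,v]); return P,np.c_[u,v]
def board(P,lo=0,hi=25):
    m=(P[:,0]>330)&(P[:,0]<700)&(abs(P[:,1])<230)&(P[:,2]>lo)&(P[:,2]<hi); return np.median(P[m,2])
def pipefit(P,zc,yg,xg0,xg1):
    m=(P[:,0]>xg0)&(P[:,0]<xg1)&(abs(P[:,1]-yg)<50)&(P[:,2]>zc-20); Q=P[m]
    def f(p):
        y=p[0]+p[1]*(Q[:,0]-540); return np.hypot(Q[:,1]-y,Q[:,2]-p[2])-45
    r=least_squares(f,[yg,0,zc],loss='soft_l1',f_scale=1)
    return r.x,np.median(abs(f(r.x))),len(Q)
E
python3 - <<'E'
from meas import *
for n in ['scene','side']:
    d=np.load(n+'0.npy'); P,px=cloud_all(n,d); zb=board(P); print(n,'board',zb)
    print('pipe',pipefit(P,zb+45,79,455,625))
    # white line
    im=cv2.imread(f'pics/{n}0.png'); b=im.min(2)[px[:,1],px[:,0]]
    m=(abs(P[:,1]+51)<25)&(P[:,0]>420)&(P[:,0]<650)&(P[:,2]<zb+6)
    bb=b[m]; t=np.median(bb); sel=P[m][bb>t+0.6*(bb.max()-t)]
    print('line',len(sel),np.polyfit(sel[:,0]-540,sel[:,1],1),sel[:,0].min(),sel[:,0].max(),t,bb.max())
    # spigot cyl fit
    m=(P[:,0]>702)&(P[:,0]<738)&(abs(P[:,1]+51)<42)&(P[:,2]>zb+45); Q=P[m]
    f=lambda p:np.hypot(Q[:,1]-p[0]-p[1]*(Q[:,0]-720),Q[:,2]-zb-45-p[2])-39.3
    r=least_squares(f,[-51,0,0],loss='soft_l1'); print('spig',r.x,len(Q))
    # pipe ends
    m=(abs(P[:,1]-79)<30)&(P[:,2]>zb+50)&(P[:,2]<zb+95)&(P[:,0]<660)&(P[:,0]>420); print('pipe x',np.percentile(P[m,0],[0.5,1,2,98,99,99.5]))
s=ctrl.sense(); print(toolT(s).round(3));
E
```

```text
scene board 10.468858247504102
pipe (array([7.74408205e+01, 2.45264778e-02, 5.56690522e+01]), np.float64(0.6406386763462386), 3268)
line 44 [ 9.26878535e-03 -4.76444845e+01] 422.14376817983555 491.9404265414446 102.0 228
spig [-5.19632761e+01  4.06853641e-03  1.37066341e+00] 360
pipe x [444.98570408 445.25172574 445.57958619 629.47341124 632.29827702
 633.94066825]
side board 10.267624307255517
pipe (array([7.67648282e+01, 2.20422902e-02, 5.37816500e+01]), np.float64(0.8844686912799702), 2321)
line 163 [ 7.50380667e-03 -4.97784580e+01] 420.3313893422248 648.976106157194 110.0 242
spig [-5.28948870e+01 -1.54272550e-02 -7.42125924e-01] 405
pipe x [446.58733854 446.82241133 446.998791   633.69104891 635.22967566
 636.23745284]
[[ 2.54000e-01 -0.00000e+00  9.67000e-01  1.33322e+02]
 [-9.67000e-01  0.00000e+00  2.54000e-01 -5.07787e+02]
 [-0.00000e+00 -1.00000e+00 -0.00000e+00  2.31289e+02]
 [ 0.00000e+00  0.00000e+00  0.00000e+00  1.00000e+00]]
```

The scene view shows the pipe from (195,235) to (290,262), with the spigot at (215,205) and the white line emerging at about (310,248). In the side view the whole line runs from (207,254) to (320,236). Positions agree across both cameras: pipe centre about (540, 77), line at y about -49, board at z about 10.4. Next I'll shut the gripper, turn the tool square and move over the pipe.

Emit:
drive_tool(
  gripper=[1,1,1,1,1,1,1,1,1,1,1,1,1,1,1,1,1,1,1,1],
  offset=[
    [0,0,0],
    [0,0,0],
    [-0.033,0,0.02],
    [-0.033,0,0.02],
    [-0.033,0,0.02],
    [-0.033,0,0.02],
    [-0.033,0,0.02],
    [-0.033,0,0.02],
    [-0.033,0,0.02],
    [-0.033,0,0.02],
    [-0.033,0,0.02],
    [-0.033,0,0.02],
    [-0.033,0,0.02],
    [-0.033,0,0.02],
    [-0.033,0,0.02],
    [-0.033,0,0.02],
    [-0.033,0,0.02],
    [-0.033,0,0.02],
    [-0.033,0,0.02],
    [0,0,0],
  ],
  turn=[7.1,7.1,0,0,0,0,0,0,0,0,0,0,0,0,0,0,0,0,0,0],
)

```text
time_s: 2.92
eef_pos: [470.0, 60.9, 231.1]
ee_rot: [0.504, -0.503, 0.497, -0.496]
force: [0.1, -0.5, 0.6]
grip_width: -0.0
```

Run:
```python
from h import *
s=ctrl.sense(); print(s['time_s'],s['force'],s['grip_width']);print(toolT(s).round(4))
for n in ['side','wrist']:
    im,d=ctrl.capture(n); cv2.imwrite(f'pics/{n}1.png',im[:,:,::-1]); np.save(f'{n}1.npy',d)
```

```text
2.9167 [ 0.10619056 -0.52704145  0.55050984] -0.00041306919370348284
[[ 1.410000e-02  8.000000e-04  9.999000e-01  4.699634e+02]
 [-9.999000e-01  1.400000e-03  1.410000e-02  6.086420e+01]
 [-1.400000e-03 -1.000000e+00  8.000000e-04  2.310863e+02]
 [ 0.000000e+00  0.000000e+00  0.000000e+00  1.000000e+00]]
```

View pics/side1.png

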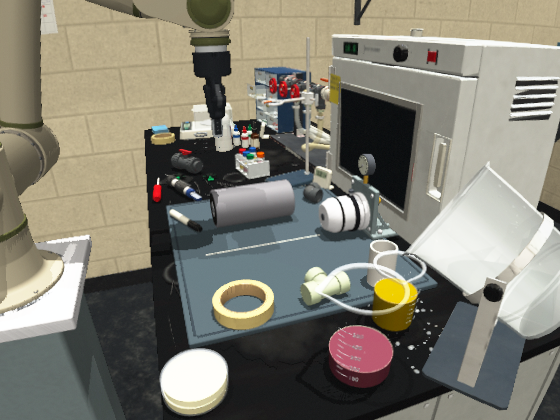

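View pics/wrist1.png

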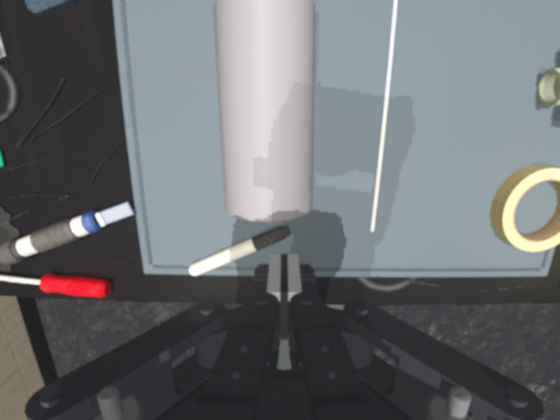

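The wrist view shows the pipe at columns 215-314 with its plug end near row 210. The line runs from (373,230) to (396,0), and the closed fingertips are at (285,265). I'll measure the pipe and line in this one camera.

```bash
cat >> meas.py <<'E'
def ray_plane(n,px,z,s=None):
    k,d,_=K(n); u=cv2.undistortPoints(np.asarray(px,float).reshape(-1,1,2),k,d).reshape(-1,2)
    T=w_from_c(n,s); D=(T[:3,:3]@np.c_[u,np.ones(len(u))].T).T; t=(z-T[2,3])/D[:,2]; return T[:3,3]+D*t[:,None]
def linefit(n,im,zb,s=None,y0=-50,tol=22,x0=410,x1=660,avoid=None):
    v,u=np.mgrid[0:420,0:560]; px=np.c_[u.ravel(),v.ravel()]
    P=ray_plane(n,px,zb,s); b=im.min(2).ravel().astype(float)
    m=(abs(P[:,1]-y0)<tol)&(P[:,0]>x0)&(P[:,0]<x1)
    if avoid is not None: m&=~avoid(P)
    bb=b[m]; Q=P[m]; t=np.percentile(bb,30); w=bb-t; k=w>0.5*(np.percentile(bb,99.8)-t)
    c=np.polyfit(Q[k,0]-540,Q[k,1],1)
    for _ in range(4):
        r=abs(Q[:,1]-np.polyval(c,Q[:,0]-540))<3; kk=k&r; c=np.polyfit(Q[kk,0]-540,Q[kk,1],1)
    return c,Q[kk,0].min(),Q[kk,0].max(),kk.sum()
E
python3 - <<'E'
from meas import *
s=ctrl.sense()
d=np.load('wrist1.npy'); im=cv2.imread('pics/wrist1.png'); 
v,u=np.nonzero(d>0); P=cloud('wrist',d,np.c_[u,v],s)
zb=board(P); print('wrist board',zb)
print(linefit('wrist',im,zb,s))
print(pipefit(P,zb+45,77,455,620))
for n in ['scene0','side0']:
    print(n,linefit(n[:-1],cv2.imread(f'pics/{n}.png'),10.4, x0=(410), x1=(480 if n=='scene0' else 640)))
m=(abs(P[:,1]-77)<15)&(P[:,2]>zb+80); print('plug x',np.percentile(P[m,0],[.2,1,2]),P[m,2].max())
E
```

```text
wrist board 9.074676494193767
(array([-1.27168249e-02, -5.25753613e+01]), np.float64(411.07772354519665), np.float64(655.5236462091516), np.int64(939))
(array([ 6.48423752e+01, -5.99558511e-02,  1.58753741e+02]), np.float64(85.06078895115645), 54518)
scene0 (array([-1.68206947e-02, -5.06902258e+01]), np.float64(410.83872909119395), np.float64(479.60345338609875), np.int64(47))
side0 (array([-1.22393436e-02, -5.06130573e+01]), np.float64(410.1399986600052), np.float64(638.839979534365), np.int64(148))
plug x [447.48349529 452.31178126 458.15703254] 328.04721504230923
```

```bash
sed -i 's/&(P\[:,2\]>zc-20); Q/\&(P[:,2]>zc-20)\&(P[:,2]<zc+60); Q/' meas.py
python3 - <<'E'
from meas import *
s=ctrl.sense()
d=np.load('wrist1.npy')
v,u=np.nonzero(d>0); P=cloud('wrist',d,np.c_[u,v],s)
P=P[P[:,2]<120]
print(pipefit(P,54,77,455,620))
m=(abs(P[:,1]-77)<15)&(P[:,2]>80); print('plug x',np.percentile(P[m,0],[.2,1,2,98,99.8]))
d=np.load('side1.npy'); P,_=cloud_all('side',d); print(pipefit(P,54,77,455,620))
# local fits
for n in ['scene0','side1']:
    P,_=cloud_all(n[:-1],np.load(n+'.npy'))
    for a in (455,495,535,575): print(n,a,pipefit(P,54,77,a,a+40)[0].round(2))
E
```

```text
(array([7.54200153e+01, 1.78650821e-02, 5.37100139e+01]), np.float64(0.40436784558489336), 18725)
plug x [446.6224824  448.66101771 451.11261319 623.68993196 626.14911987]
(array([7.66883156e+01, 2.24013118e-02, 5.38064180e+01]), np.float64(0.8242947433888261), 2302)
scene0 455 [7.74e+01 2.00e-02 5.58e+01]
scene0 495 [7.742e+01 2.000e-02 5.567e+01]
scene0 535 [7.744e+01 3.000e-02 5.564e+01]
scene0 575 [7.712e+01 3.000e-02 5.562e+01]
side1 455 [7.721e+01 3.000e-02 5.415e+01]
side1 495 [7.658e+01 2.000e-02 5.398e+01]
side1 535 [7.643e+01 3.000e-02 5.361e+01]
side1 575 [7.677e+01 2.000e-02 5.347e+01]
```

Emit:
drive_tool(
  gripper=[1,1,1,1,1,1,1,1,1],
  offset=[
    [0,0,0],
    [-0.013,0.02,0.015],
    [-0.0125,0.02,0.015],
    [0,0.02,0],
    [0,0.02,0],
    [0,0.02,0],
    [0,0.015,0],
    [0,0.01,0],
    [0,0,0],
  ],
  turn=[1.5,0,0,0,0,0,0,0,0],
)

```text
time_s: 3.77
eef_pos: [497.7, 80.2, 104.8]
ee_rot: [0.495, -0.496, 0.505, -0.504]
force: [-0.1, -0.1, 0.1]
grip_width: 0.003
```

Run:
```python
from h import *
s=ctrl.sense(); print(s['time_s'],s['force'],s['grip_width']);print(toolT(s).round(4))
im,d=ctrl.capture('scene'); cv2.imwrite(f'pics/scene2.png',im[130:300,150:350,::-1].repeat(3,0).repeat(3,1))
```

```text
3.7667 [-0.13310264 -0.08128033  0.05995255] 0.0034322088384683923
[[-1.860000e-02 -3.200000e-03  9.998000e-01  4.976917e+02]
 [-9.998000e-01  1.000000e-04 -1.860000e-02  8.023990e+01]
 [-0.000000e+00 -1.000000e+00 -3.200000e-03  1.048317e+02]
 [ 0.000000e+00  0.000000e+00  0.000000e+00  1.000000e+00]]
```

View pics/scene2.png

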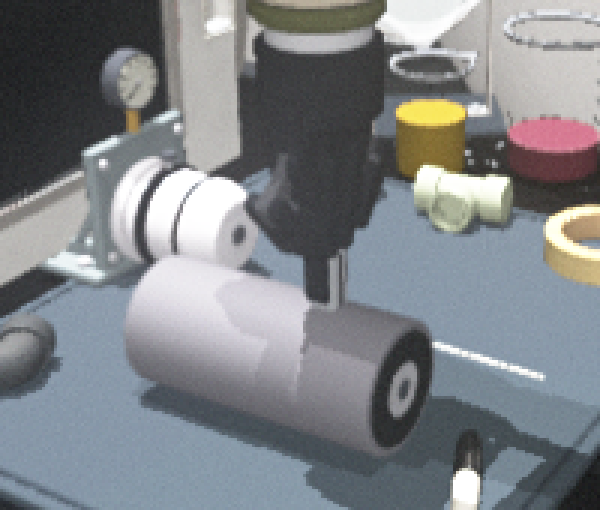

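The fingertips sit just above the pipe's top, at crop pixel (325,300), over the plug half. I'll lower them to contact.

Emit:
drive_tool(
  gripper=[1,1,1,1],
  offset=[
    [-0.003,0.0015,0],
    [0,0.0015,0],
    [0,0.0,0],
    [0,0,0],
  ],
  turn=[0,0,0,0],
)

```text
time_s: 4.15
eef_pos: [499.0, 84.2, 103.8]
ee_rot: [-0.496, 0.496, -0.504, 0.504]
force: [-0.5, 0.4, 0.2]
grip_width: 0.0
```

Emit:
drive_tool(
  gripper=[1,1],
  offset=[
    [0,0.001,0],
    [0,0,0],
  ],
  turn=[0,0],
)

```text
time_s: 4.32
eef_pos: [498.8, 84.2, 102.4]
ee_rot: [-0.496, 0.496, -0.504, 0.504]
force: [0.0, -0.4, -0.5]
grip_width: -0.001
```

Emit:
drive_tool(
  gripper=[1,1],
  offset=[
    [0,0.001,0],
    [0,0,0],
  ],
  turn=[0,0],
)

```text
time_s: 4.48
eef_pos: [498.7, 84.2, 101.2]
ee_rot: [0.496, -0.496, 0.504, -0.504]
force: [0.6, 0.7, -0.4]
grip_width: -0.001
```

Emit:
drive_tool(
  gripper=[1,1],
  offset=[
    [0,0.001,0],
    [0,0,0],
  ],
  turn=[0,0],
)

```text
time_s: 4.65
eef_pos: [498.7, 84.2, 100.1]
ee_rot: [0.496, -0.496, 0.504, -0.504]
force: [0.3, -0.5, 0.7]
grip_width: 0.002
```

Emit:
drive_tool(
  gripper=[1,1],
  offset=[
    [0,0.001,0],
    [0,0,0],
  ],
  turn=[0,0],
)

```text
time_s: 4.82
eef_pos: [498.9, 84.2, 99.9]
ee_rot: [-0.496, 0.496, -0.504, 0.504]
force: [-2.7, -0.4, 5.7]
grip_width: 0.003
```

Emit:
drive_tool(
  gripper=[1,1,1,1,1,1],
  offset=[
    [0.001,0,0],
    [0.002,0,0],
    [0.003,0,0],
    [0.003,0,0],
    [0.002,0,0],
    [0.001,0,0],
  ],
  turn=[0,0,0,0,0,0],
)

```text
time_s: 5.32
eef_pos: [499.0, 72.0, 100.0]
ee_rot: [-0.496, 0.495, -0.504, 0.505]
force: [-2.1, -0.3, 7.3]
grip_width: -0.002
```

Emit:
drive_tool(
  gripper=[1,1,1,1,1,1],
  offset=[
    [0.001,0,0],
    [0.002,0,0],
    [0.003,0,0],
    [0.003,0,0],
    [0.002,0,0],
    [0.001,0,0],
  ],
  turn=[0,0,0,0,0,0],
)

```text
time_s: 5.82
eef_pos: [499.2, 59.9, 100.1]
ee_rot: [-0.496, 0.495, -0.504, 0.505]
force: [0.6, -0.3, 5.0]
grip_width: -0.003
```

```bash
cat > look.py <<'E'
from meas import *
import sys
yg=float(sys.argv[1]); tag=sys.argv[2]; cams=sys.argv[3].split(',')
s=ctrl.sense(); print(s['time_s'],s['eef_pos'].round(1),s['force'].round(1))
for n in cams:
    im,d=ctrl.capture(n); cv2.imwrite(f'pics/{n}{tag}.png',im[:,:,::-1])
    v,u=np.nonzero(d>0); P=cloud(n,d,np.c_[u,v],s); P=P[P[:,2]<101]
    for it in range(3):
        r,e,k=pipefit(P,54,yg,455,630); yg=r[0]
    print(n,'pipe y,slope,z',r.round(4),round(e,2),k)
    m=(abs(P[:,1]-yg)<15)&(P[:,2]>75)&(P[:,0]>400)&(P[:,0]<665); print('  xends',np.percentile(P[m,0],[.5,2,98,99.5]).round(1))
E
python3 look.py 66 3 scene,side
```

```text
5.8167 [499.2  59.9 100.1] [ 0.6 -0.3  5. ]
scene pipe y,slope,z [6.52562e+01 2.45000e-02 5.56274e+01] 0.64 3203
  xends [445.7 446.  630.2 634.1]
side pipe y,slope,z [6.45099e+01 2.11000e-02 5.38352e+01] 0.84 2467
  xends [447.2 447.5 633.2 636. ]
```

Emit:
drive_tool(
  gripper=[1,1,1,1,1,1],
  offset=[
    [0.001,0,0],
    [0.002,0.0002,0],
    [0.003,0.0002,0],
    [0.003,0.0002,0],
    [0.002,0.0002,0],
    [0.001,0,0],
  ],
  turn=[0,0,0,0,0,0],
)

```text
time_s: 6.42
eef_pos: [499.4, 47.8, 99.8]
ee_rot: [-0.496, 0.495, -0.503, 0.505]
force: [0.7, 0.2, 8.4]
grip_width: -0.002
```

Emit:
drive_tool(
  gripper=[1,1,1,1,1,1,1,1,1],
  offset=[
    [0,0,0],
    [0,-0.001,0],
    [0,-0.002,0],
    [0,-0.003,0],
    [-0.007,0,0],
    [-0.007,0,0],
    [-0.007,0,0],
    [0,0,0],
    [0,0.001,0],
  ],
  turn=[0,0,0,0,0,0,0,0,0],
)

```text
time_s: 7.17
eef_pos: [498.5, 69.8, 103.4]
ee_rot: [-0.496, 0.496, -0.504, 0.504]
force: [-0.6, -0.6, -0.5]
grip_width: 0.0
```

```bash
python3 look.py 59 4 scene; sleep 1; python3 look.py 59 4 scene
```

```text
7.1667 [498.5  69.8 103.4] [-0.6 -0.6 -0.5]
scene pipe y,slope,z [5.93701e+01 2.36000e-02 5.56555e+01] 0.66 3125
  xends [445.8 446.1 630.3 634.1]
7.2167 [498.4  69.5 103.2] [ 0.6  0.3 -0.7]
scene pipe y,slope,z [5.93765e+01 2.33000e-02 5.56213e+01] 0.68 3133
  xends [445.7 446.3 630.3 634.4]
```

Emit:
drive_tool(
  gripper=[1,1,1,1,1,1,1,1,1,1,1,1,1,1,1,1,1,1],
  offset=[
    [0,0.003,0],
    [0,0.0016,0],
    [0,0,0],
    [0.001,0,0],
    [0.002,0,0],
    [0.003,0,0],
    [0.004,0,0.0001],
    [0.004,0,0.0001],
    [0.004,0,0.0001],
    [0.004,0,0.0001],
    [0.004,0,0.0001],
    [0.004,0,0.0001],
    [0.004,0,0.0001],
    [0.003,0,0],
    [0.002,0,0],
    [0.001,0,0],
    [0.001,0,0],
    [0,0,0],
  ],
  turn=[0,0,0,0,0,0,0,0,0,0,0,0,0,0,0,0,0,0],
)

```text
time_s: 8.77
eef_pos: [499.5, 27.6, 99.8]
ee_rot: [-0.496, 0.495, -0.504, 0.505]
force: [0.2, -0.4, 8.7]
grip_width: -0.004
```

```bash
python3 look.py 39 5 scene
```

```text
8.7667 [499.5  27.6  99.8] [ 0.2 -0.4  8.7]
scene pipe y,slope,z [3.85312e+01 2.44000e-02 5.56874e+01] 0.67 3064
  xends [446.  446.4 630.2 635.1]
```

Emit:
drive_tool(
  gripper=[1,1,1,1,1,1,1,1,1,1,1],
  offset=[
    [0,-0.001,0],
    [0,-0.002,0],
    [0,-0.003,0],
    [-0.007,0,0],
    [-0.008,0,0],
    [-0.007,0,0],
    [0,0,0],
    [0,0,0],
    [0,0.004,0],
    [0,0.0015,0],
    [0,0,0],
  ],
  turn=[0,0,0,0,0,0,0,0,0,0,0],
)

```text
time_s: 9.73
eef_pos: [498.9, 50.1, 99.5]
ee_rot: [0.496, -0.496, 0.504, -0.504]
force: [-0.7, 0.9, 3.2]
grip_width: -0.002
```

Emit:
drive_tool(
  gripper=[1,1,1,1,1,1,1,1,1,1,1,1,1,1,1],
  offset=[
    [0.001,0,0],
    [0.002,0,0],
    [0.003,0,0],
    [0.004,0,0.0001],
    [0.004,0,0.0001],
    [0.004,0,0.0001],
    [0.004,0,0.0001],
    [0.004,0,0.0001],
    [0.004,0,0.0001],
    [0.004,0,0.0001],
    [0.004,0,0],
    [0.003,0,0],
    [0.002,0,0],
    [0.001,0,0],
    [0,0,0],
  ],
  turn=[0,0,0,0,0,0,0,0,0,0,0,0,0,0,0],
)

```text
time_s: 10.98
eef_pos: [499.7, 5.6, 99.9]
ee_rot: [-0.496, 0.495, -0.504, 0.505]
force: [2.1, -0.2, 5.0]
grip_width: -0.002
```

```bash
python3 look.py 17 6 scene
```

```text
10.9833 [499.7   5.6  99.9] [ 2.1 -0.2  5. ]
scene pipe y,slope,z [1.63454e+01 2.42000e-02 5.57883e+01] 0.69 2976
  xends [446.6 447.1 629.7 634.8]
```

Now at y = 16.3. Repeat.

Emit:
drive_tool(
  gripper=[1,1,1,1,1,1,1,1,1,1,1],
  offset=[
    [0,-0.001,0],
    [0,-0.002,0],
    [0,-0.003,0],
    [-0.007,0,0],
    [-0.008,0,0],
    [-0.007,0,0],
    [0,0,0],
    [0,0,0],
    [0,0.004,0],
    [0,0.0021,0],
    [0,0,0],
  ],
  turn=[0,0,0,0,0,0,0,0,0,0,0],
)

```text
time_s: 11.95
eef_pos: [499.2, 28.1, 99.4]
ee_rot: [0.496, -0.496, 0.504, -0.504]
force: [-2.5, -0.1, 3.2]
grip_width: -0.001
```

Emit:
drive_tool(
  gripper=[1,1,1,1,1,1,1,1,1,1,1,1,1,1,1],
  offset=[
    [0.001,0,0],
    [0.002,0,0],
    [0.003,0,0],
    [0.004,0,0.0001],
    [0.004,0,0.0001],
    [0.004,0,0.0001],
    [0.004,0,0.0001],
    [0.004,0,0.0001],
    [0.004,0,0.0001],
    [0.004,0,0.0001],
    [0.004,0,0],
    [0.003,0,0],
    [0.002,0,0],
    [0.001,0,0],
    [0,0,0],
  ],
  turn=[0,0,0,0,0,0,0,0,0,0,0,0,0,0,0],
)

```text
time_s: 13.2
eef_pos: [500.0, -16.5, 99.9]
ee_rot: [-0.496, 0.495, -0.504, 0.505]
force: [1.1, 0.5, 5.2]
grip_width: 0.0
```

```bash
python3 look.py -5 7 scene,side
```

```text
13.2 [500.  -16.5  99.9] [1.1 0.5 5.2]
scene pipe y,slope,z [-5.85140e+00  2.42000e-02  5.57509e+01] 0.71 2876
  xends [447.1 447.6 630.7 635.8]
side pipe y,slope,z [-6.17940e+00  1.96000e-02  5.39467e+01] 0.77 2832
  xends [448.8 449.2 635.  637.3]
```

Emit:
drive_tool(
  gripper=[1,1,1,1,1,1,1,1,1,1,1],
  offset=[
    [0,-0.001,0],
    [0,-0.002,0],
    [0,-0.003,0],
    [-0.007,0,0],
    [-0.008,0,0],
    [-0.007,0,0],
    [0,0,0],
    [0,0,0],
    [0,0.004,0],
    [0,0.0021,0],
    [0,0,0],
  ],
  turn=[0,0,0,0,0,0,0,0,0,0,0],
)

```text
time_s: 14.22
eef_pos: [499.6, 6.0, 99.4]
ee_rot: [-0.496, 0.496, -0.504, 0.504]
force: [-0.8, -0.4, 5.1]
grip_width: -0.002
```

Emit:
drive_tool(
  gripper=[1,1,1,1,1,1,1,1,1,1,1,1,1,1,1],
  offset=[
    [0.001,0,0],
    [0.002,0,0],
    [0.003,0,0],
    [0.004,0,0.0001],
    [0.004,0,0.0001],
    [0.004,0,0.0001],
    [0.004,0,0.0001],
    [0.004,0,0.0001],
    [0.004,0,0.0001],
    [0.004,0,0.0001],
    [0.003,0,0],
    [0.002,0,0],
    [0.001,0,0],
    [0,0,0],
    [0,0,0],
  ],
  turn=[0,0,0,0,0,0,0,0,0,0,0,0,0,0,0],
)

```text
time_s: 15.47
eef_pos: [500.3, -34.4, 100.0]
ee_rot: [-0.496, 0.495, -0.504, 0.505]
force: [-1.2, -0.5, 7.7]
grip_width: 0.002
```

Emit:
drive_tool(
  gripper=[1,1,1,1,1,1,1,1],
  offset=[
    [0,-0.001,0],
    [0,-0.002,0],
    [0,-0.01,0],
    [0,-0.03,0],
    [0,-0.04,-0.005],
    [0,-0.035,-0.005],
    [0,0,0],
    [0,0,0],
  ],
  turn=[0,0,0,0,0,0,0,0],
)

```text
time_s: 16.13
eef_pos: [490.0, -33.8, 219.2]
ee_rot: [-0.496, 0.495, -0.503, 0.506]
force: [-0.1, 0.4, -1.6]
grip_width: 0.002
```

```bash
python3 look.py -26 8 wrist,scene
python3 - <<'E'
from meas import *
s=ctrl.sense()
im=cv2.imread('pics/wrist8.png')
print(linefit('wrist',im,10,s))
E
```

```text
16.1333 [490.  -33.8 219.2] [-0.1  0.4 -1.6]
wrist pipe y,slope,z [-2.59228e+01  1.94000e-02  5.37199e+01] 0.39 20399
  xends [450.5 454.1 635.3 637.9]
scene pipe y,slope,z [-2.58767e+01  2.39000e-02  5.57240e+01] 0.74 2787
  xends [447.8 448.3 631.8 636.3]
(array([ -0.05480661, -32.79348667]), np.float64(453.49674669184606), np.float64(656.8366102553041), np.int64(939))
```

View pics/wrist8.png

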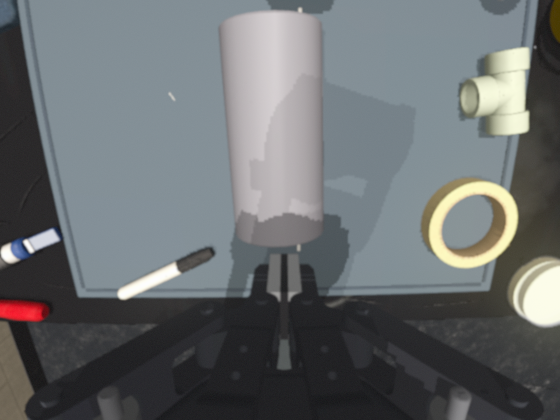

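The wrist view shows the pipe at columns 222-322, with the line ends visible at (298,247) and (300,10). The pipe is yawed about +0.02 rad and the line about -0.0125. I'll square the pipe's yaw with a gentle two-finger push on the plug end, and then roll the last stretch.

Emit:
drive_tool(
  gripper=[0.3,0.3,0.3,0.3,0.3,0.3,0.3,0.3,0.3,0.3],
  offset=[
    [-0.003,0,-0.035],
    [-0.003,0,-0.035],
    [0,0.035,0],
    [0,0.035,0],
    [0,0.035,0],
    [0,0.035,0],
    [0,0.02,0],
    [0,0.01,0],
    [0,0,0],
    [0,0,0],
  ],
  turn=[0,0,0,0,0,0,0,0,0,0],
)

```text
time_s: 17.07
eef_pos: [419.1, -26.2, 46.5]
ee_rot: [0.495, -0.496, 0.505, -0.503]
force: [-0.5, 0.1, -0.2]
grip_width: 0.7
```

```bash
python3 look.py -26 9 scene,side
python3 - <<'E'
from meas import *
s=ctrl.sense(); print(toolT(s).round(4),s['grip_width'])
a=cv2.imread('pics/scene9.png')[150:300,150:350];b=cv2.imread('pics/side9.png')[130:280,150:350]
cv2.imwrite('pics/z9.png',np.hstack([cv2.resize(a,(400,300)),cv2.resize(b,(400,300))]))
E
```

```text
17.0667 [419.1 -26.2  46.5] [-0.5  0.1 -0.2]
scene pipe y,slope,z [-2.58800e+01  2.30000e-02  5.57621e+01] 0.72 2749
  xends [464.  468.1 632.7 636.2]
side pipe y,slope,z [-2.61758e+01  2.03000e-02  5.39816e+01] 0.75 2983
  xends [449.6 449.9 635.3 638.6]
[[-1.720000e-02  5.000000e-04  9.999000e-01  4.198834e+02]
 [-9.999000e-01 -2.000000e-04 -1.720000e-02 -2.650390e+01]
 [ 2.000000e-04 -1.000000e+00  5.000000e-04  4.763680e+01]
 [ 0.000000e+00  0.000000e+00  0.000000e+00  1.000000e+00]] 0.702156830246481
```

View pics/z9.png

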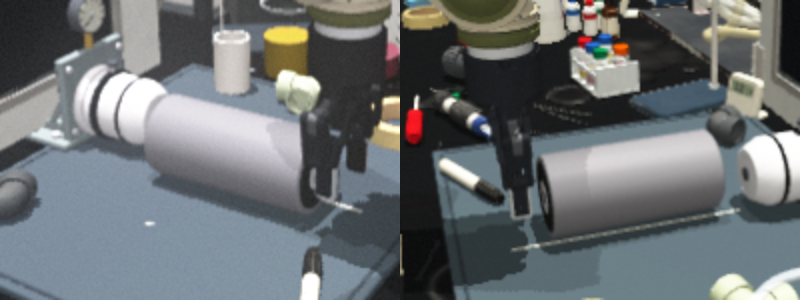

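Emit:
drive_tool(
  gripper=[0.3,0.3,0.3,0.3,0.3,0.3],
  offset=[
    [0.0015,0.002,0.004],
    [0,0,0.004],
    [0,0,0.003],
    [0,0,0.002],
    [0,0,0.002],
    [0,0,0],
  ],
  turn=[-0.27,0,0,0,0,0],
)

```text
time_s: 17.67
eef_pos: [435.1, -28.2, 45.3]
ee_rot: [-0.497, 0.497, -0.503, 0.503]
force: [-0.2, 0.5, 0.3]
grip_width: 0.704
```

Emit:
drive_tool(
  gripper=[0.3,0.3,0.3],
  offset=[
    [0,0,0.0015],
    [0,0,0.0015],
    [0,0,0],
  ],
  turn=[0,0,0],
)

```text
time_s: 17.92
eef_pos: [437.7, -28.2, 45.2]
ee_rot: [0.497, -0.497, 0.503, -0.503]
force: [-0.7, 0.0, 0.3]
grip_width: 0.701
```

Emit:
drive_tool(
  gripper=[0.3,0.3,0.3],
  offset=[
    [0,0,0.0015],
    [0,0,0.0015],
    [0,0,0],
  ],
  turn=[0,0,0],
)

```text
time_s: 18.17
eef_pos: [440.7, -28.2, 45.2]
ee_rot: [0.497, -0.497, 0.503, -0.503]
force: [-0.6, 0.9, 0.3]
grip_width: 0.698
```

```bash
python3 look.py -26 10 side,scene
python3 - <<'E'
from meas import *
s=ctrl.sense(); print(toolT(s).round(4)[:3])
E
```

```text
18.1667 [440.7 -28.2  45.2] [-0.6  0.9  0.3]
side pipe y,slope,z [-2.76955e+01 -7.00000e-04  5.39744e+01] 0.77 2965
  xends [463.5 466.3 637.8 641.3]
scene pipe y,slope,z [-2.74508e+01  1.70000e-03  5.58209e+01] 0.76 2550
  xends [452.  453.4 638.2 640.1]
[[-1.260000e-02  2.000000e-04  9.999000e-01  4.407073e+02]
 [-9.999000e-01 -0.000000e+00 -1.260000e-02 -2.825300e+01]
 [ 0.000000e+00 -1.000000e+00  2.000000e-04  4.518110e+01]]
```

Emit:
drive_tool(
  gripper=[0.3,0.3,0.3,0.3,0.3],
  offset=[
    [0,0,0.0015],
    [0,0,0.0015],
    [0,0,0.001],
    [0,0,0.0005],
    [0,0,0],
  ],
  turn=[0,0,0,0,0],
)

```text
time_s: 18.68
eef_pos: [445.3, -28.3, 45.2]
ee_rot: [-0.497, 0.497, -0.503, 0.503]
force: [-1.0, 0.0, 1.0]
grip_width: 0.699
```

```bash
python3 look.py -28 11 side,scene
```

```text
18.6833 [445.3 -28.3  45.2] [-1.  0.  1.]
side pipe y,slope,z [-2.89609e+01 -1.71000e-02  5.39826e+01] 0.8 2957
  xends [460.7 471.  641.6 644.8]
scene pipe y,slope,z [-2.87087e+01 -1.22000e-02  5.57645e+01] 0.77 2616
  xends [455.6 457.2 643.5 644.9]
```

Emit:
drive_tool(
  gripper=[0.3,1,1,1,1,1,1,1,1,1,1],
  offset=[
    [0,0,-0.005],
    [0,0,-0.012],
    [0,-0.03,0],
    [0,-0.035,0],
    [-0.004,0,0.025],
    [-0.004,0,0.03],
    [-0.0035,0,0.025],
    [0,0.003,0],
    [0,0,0],
    [0,0,0],
    [0,0,0],
  ],
  turn=[0,0,0,0,0,0,0,0,0,0,0],
)

```text
time_s: 19.7
eef_pos: [507.4, -17.6, 107.1]
ee_rot: [0.497, -0.497, 0.503, -0.503]
force: [0.1, -0.4, 0.6]
grip_width: -0.0
```

```bash
python3 look.py -28 12 side,scene
```

```text
19.7 [507.4 -17.6 107.1] [ 0.1 -0.4  0.6]
side pipe y,slope,z [-2.90104e+01 -1.73000e-02  5.39346e+01] 0.82 3122
  xends [456.7 456.9 641.5 644.7]
scene pipe y,slope,z [-2.87416e+01 -9.90000e-03  5.56265e+01] 0.89 3093
  xends [454.7 455.2 641.3 644.1]
```

Emit:
drive_tool(
  gripper=[1,1,1,1,1],
  offset=[
    [0,0.004,0],
    [0,0.0025,0],
    [0,0.001,0],
    [0,0,0],
    [0,0,0],
  ],
  turn=[0,0,0,0,0],
)

```text
time_s: 20.22
eef_pos: [508.1, -17.6, 99.8]
ee_rot: [0.497, -0.497, 0.503, -0.503]
force: [-1.7, 0.9, 2.8]
grip_width: 0.001
```

Emit:
drive_tool(
  gripper=[1,1,1,1,1,1,1,1,1,1,1,1,1,1,1,1],
  offset=[
    [0,0.0003,0],
    [0.001,0,0],
    [0.002,0,0],
    [0.003,0,0],
    [0.004,0,0],
    [0.004,0,0],
    [0.004,0,0],
    [0.004,0,0],
    [0.004,0,0],
    [0.004,0,0],
    [0.004,0,0],
    [0.003,0,0],
    [0.003,0,0],
    [0.002,0,0],
    [0.001,0,0],
    [0,0,0],
  ],
  turn=[0,0,0,0,0,0,0,0,0,0,0,0,0,0,0,0],
)

```text
time_s: 21.55
eef_pos: [507.7, -61.0, 99.8]
ee_rot: [-0.497, 0.497, -0.503, 0.503]
force: [-2.6, 0.2, 7.1]
grip_width: 0.003
```

```bash
python3 look.py -50 13 side,scene
```

```text
21.55 [507.7 -61.   99.8] [-2.6  0.2  7.1]
side pipe y,slope,z [-5.06303e+01 -1.65000e-02  5.39207e+01] 0.82 3207
  xends [456.6 457.  643.  645.6]
scene pipe y,slope,z [-5.04187e+01 -9.80000e-03  5.55491e+01] 0.88 2973
  xends [454.8 455.1 640.8 643.8]
```

Emit:
drive_tool(
  gripper=[1,1,1,1,1,1,1,1,1,1,1],
  offset=[
    [0,0,0],
    [0,-0.001,0],
    [0,-0.002,0],
    [0,-0.01,0],
    [0,-0.035,-0.01],
    [-0.005,-0.035,-0.03],
    [-0.005,-0.035,-0.03],
    [0,-0.03,-0.02],
    [0,0,0],
    [0,0,0],
    [0,0,0],
  ],
  turn=[0,0,0,0,0,0,0,0,0,0,0],
)

```text
time_s: 22.57
eef_pos: [424.0, -50.5, 240.2]
ee_rot: [-0.497, 0.497, -0.503, 0.503]
force: [0.5, 0.3, 0.5]
grip_width: -0.002
```

```bash
python3 look.py -50 14 wrist,side,scene;python3 - <<'E'
from meas import *
s=ctrl.sense(); print(toolT(s).round(4)[:3])
im=cv2.imread('pics/wrist14.png')
print(linefit('wrist',im,10,s,tol=8,x0=400,x1=444))
for n in ['side14','scene14']:
  for a,b in ((412,448),(652,664)):
    try: print(n,linefit(n[:-2],cv2.imread(f'pics/{n}.png'),10,tol=8,x0=a,x1=b))
    except Exception as e: print(n,e)
E
```

```text
22.5667 [424.  -50.5 240.2] [0.5 0.3 0.5]
wrist pipe y,slope,z [-5.04837e+01 -1.29000e-02  5.37275e+01] 0.41 14971
  xends [456.2 458.8 582.9 584.5]
side pipe y,slope,z [-5.04590e+01 -1.65000e-02  5.39072e+01] 0.79 3272
  xends [456.6 456.8 641.8 645.3]
scene pipe y,slope,z [-5.02913e+01 -8.20000e-03  5.56285e+01] 0.89 2986
  xends [454.7 455.  640.1 642.5]
[[-1.25000e-02 -2.00000e-03  9.99900e-01  4.23966e+02]
 [-9.99900e-01  9.00000e-04 -1.25000e-02 -5.04648e+01]
 [-9.00000e-04 -1.00000e+00 -2.00000e-03  2.39315e+02]]
(array([-1.30460072e-02, -5.07465582e+01]), np.float64(404.6602835696483), np.float64(439.6023475945617), np.int64(118))
side14 (array([ 4.26611324e-02, -4.28594698e+01]), np.float64(412.2145569851939), np.float64(440.5779773474494), np.int64(19))
side14 (array([ -0.21853226, -26.69903131]), np.float64(662.1743255694876), np.float64(662.1743255694876), np.int64(1))
scene14 (array([ 8.22078792e-03, -4.84508988e+01]), np.float64(412.8349296422831), np.float64(438.43877355726386), np.int64(19))
scene14 (array([ -0.16936568, -35.65280378]), np.float64(653.8255015910385), np.float64(663.0417749666395), np.int64(4))meas.py:23: RankWarning: Polyfit may be poorly conditioned
  c=np.polyfit(Q[k,0]-540,Q[k,1],1)
meas.py:25: RankWarning: Polyfit may be poorly conditioned
  r=abs(Q[:,1]-np.polyval(c,Q[:,0]-540))<3; kk=k&r; c=np.polyfit(Q[kk,0]-540,Q[kk,1],1)
meas.py:25: RankWarning: Polyfit may be poorly conditioned
  r=abs(Q[:,1]-np.polyval(c,Q[:,0]-540))<3; kk=k&r; c=np.polyfit(Q[kk,0]-540,Q[kk,1],1)
meas.py:25: RankWarning: Polyfit may be poorly conditioned
  r=abs(Q[:,1]-np.polyval(c,Q[:,0]-540))<3; kk=k&r; c=np.polyfit(Q[kk,0]-540,Q[kk,1],1)
meas.py:25: RankWarning: Polyfit may be poorly conditioned
  r=abs(Q[:,1]-np.polyval(c,Q[:,0]-540))<3; kk=k&r; c=np.polyfit(Q[kk,0]-540,Q[kk,1],1)
```

View pics/wrist14.png

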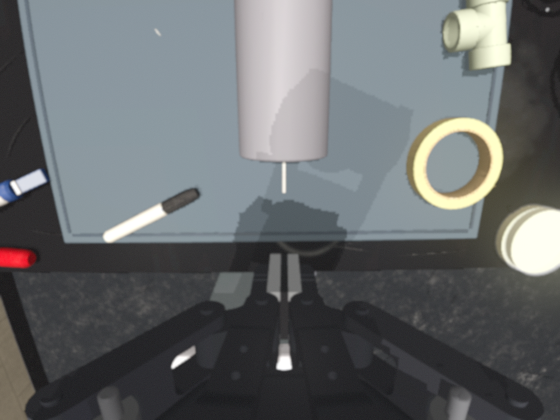

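View pics/side14.png

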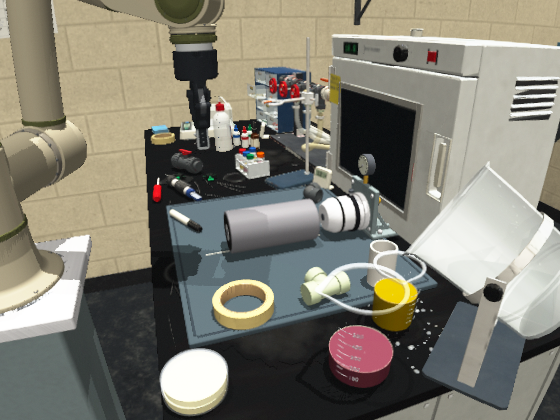

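The pipe lies at rest on the line: the wrist camera gives pipe y = -50.5 with slope -0.0129, and line y = -50.7 with slope -0.0130. The line end shows centred below the plug at (284,163-192), and the side view shows the rim short of the nose at about (320,215). Next I'll lower the shut fingers behind the plug.

Emit:
drive_tool(
  gripper=[1,1,1,1,1,1,1,1,1],
  offset=[
    [-0.001,0.035,0],
    [0,0.035,0],
    [0,0.035,0],
    [0,0.035,0],
    [0,0.03,0],
    [0,0.015,0],
    [0,0.006,0],
    [0,0,0],
    [0,0,0],
  ],
  turn=[0,0,0,0,0,0,0,0,0],
)

```text
time_s: 23.47
eef_pos: [424.3, -49.6, 49.6]
ee_rot: [-0.497, 0.497, -0.503, 0.503]
force: [0.5, -0.5, 0.1]
grip_width: 0.003
```

Emit:
drive_tool(
  gripper=[1,1,1,1,1,1,1],
  offset=[
    [0,0,0.006],
    [0,0,0.004],
    [0,0,0.003],
    [0,0,0.003],
    [0,0,0.003],
    [0,0,0.003],
    [0,0,0],
  ],
  turn=[0,0,0,0,0,0,0],
)

```text
time_s: 24.05
eef_pos: [446.4, -49.8, 49.4]
ee_rot: [-0.497, 0.497, -0.503, 0.503]
force: [-0.5, 0.3, 0.3]
grip_width: -0.002
```

Emit:
drive_tool(
  gripper=[1,1,1,1,1,1,1,1,1,1],
  offset=[
    [0,0,0.002],
    [0,0,0.002],
    [0,0,0.002],
    [0,0,0.002],
    [0,0,0.002],
    [0,0,0.002],
    [0,0,0.002],
    [0,0,0.002],
    [0,0,0.002],
    [0,0,0],
  ],
  turn=[0,0,0,0,0,0,0,0,0,0],
)

```text
time_s: 24.88
eef_pos: [464.4, -50.1, 49.3]
ee_rot: [-0.497, 0.497, -0.503, 0.503]
force: [-0.1, 0.1, -0.7]
grip_width: 0.0
```

```bash
python3 look.py -50 15 side,scene
```

```text
24.8833 [464.4 -50.1  49.3] [-0.1  0.1 -0.7]
side pipe y,slope,z [-5.04442e+01 -2.17000e-02  5.39639e+01] 0.89 2955
  xends [453.3 453.9 659.7 663.7]
scene pipe y,slope,z [-5.08822e+01 -1.00000e-04  5.58624e+01] 1.05 2507
  xends [450.8 452.2 661.7 664.4]
```

Emit:
drive_tool(
  gripper=[1,1,1,1,1,1,1,1,1,1],
  offset=[
    [0,0,0.002],
    [0,0,0.002],
    [0,0,0.002],
    [0,0,0.002],
    [0,0,0.002],
    [0,0,0.002],
    [0,0,0.002],
    [0,0,0.002],
    [0,0,0.002],
    [0,0,0],
  ],
  turn=[0,0,0,0,0,0,0,0,0,0],
)

```text
time_s: 25.82
eef_pos: [482.4, -50.3, 49.3]
ee_rot: [-0.497, 0.497, -0.503, 0.503]
force: [-0.8, -0.2, -1.0]
grip_width: -0.001
```

Emit:
drive_tool(
  gripper=[1,1,1,1,1,1],
  offset=[
    [0,0,0.002],
    [0,0,0.002],
    [0,0,0.002],
    [0,0,0.002],
    [0,0,0.002],
    [0,0,0],
  ],
  turn=[0,0,0,0,0,0],
)

```text
time_s: 26.32
eef_pos: [492.4, -50.4, 49.3]
ee_rot: [-0.497, 0.497, -0.503, 0.503]
force: [-0.1, 0.5, 0.5]
grip_width: 0.003
```

```bash
sed -i 's/,455,630)/,490,640)/' look.py; python3 look.py -50 16 side,scene
```

```text
26.3167 [492.4 -50.4  49.3] [-0.1  0.5  0.5]
side pipe y,slope,z [-5.05599e+01 -2.05000e-02  5.39635e+01] 0.86 2539
  xends [480.9 481.8 661.4 663.1]
scene pipe y,slope,z [-5.14218e+01  4.10000e-03  5.60387e+01] 1.04 2119
  xends [478.8 479.9 660.8 663.7]
```

Run:
```python
import cv2,numpy as np
a=cv2.imread('pics/scene16.png')[130:280,150:350];b=cv2.imread('pics/side16.png')[130:280,200:400]
cv2.imwrite('pics/z16.png',np.hstack([cv2.resize(a,(400,300)),cv2.resize(b,(400,300))]))
```

```text
(no output)
```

View pics/z16.png

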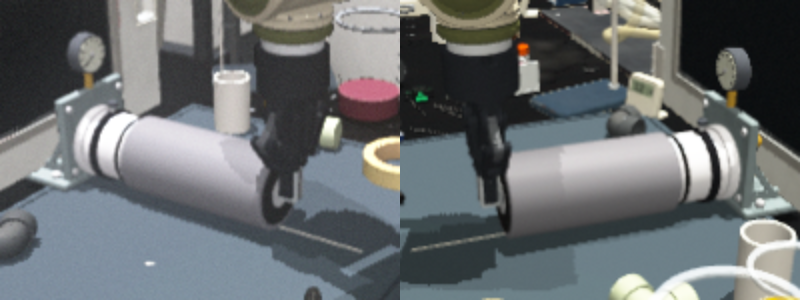

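The pipe has gone over the taper cleanly: its rim is just at the O-ring (side crop 682,165) and the collar shows ahead of it at (712,160). I'll continue slowly and watch the force.

Emit:
drive_tool(
  gripper=[1,1,1,1,1,1],
  offset=[
    [0,0,0.0015],
    [0,0,0.0015],
    [0,0,0.0015],
    [0,0,0.0015],
    [0,0,0.0015],
    [0,0,0.0015],
  ],
  turn=[0,0,0,0,0,0],
)

```text
time_s: 26.92
eef_pos: [500.7, -50.4, 49.1]
ee_rot: [0.497, -0.497, 0.503, -0.503]
force: [-5.0, -1.3, 0.7]
grip_width: -0.003
```

Emit:
drive_tool(
  gripper=[1,1,1,1,1,1],
  offset=[
    [0,0,0.0015],
    [0,0,0.0015],
    [0,0,0.0015],
    [0,0,0.0015],
    [0,0,0.0015],
    [0,0,0.0015],
  ],
  turn=[0,0,0,0,0,0],
)

```text
time_s: 27.42
eef_pos: [510.1, -50.6, 49.3]
ee_rot: [0.497, -0.497, 0.503, -0.503]
force: [-3.9, 0.4, 0.2]
grip_width: -0.0
```

Emit:
drive_tool(
  gripper=[1,1,1,1,1,1],
  offset=[
    [0,0,0.0015],
    [0,0,0.0015],
    [0,0,0.0015],
    [0,0,0.0015],
    [0,0,0.0015],
    [0,0,0.0015],
  ],
  turn=[0,0,0,0,0,0],
)

```text
time_s: 27.92
eef_pos: [519.1, -50.7, 49.3]
ee_rot: [0.497, -0.497, 0.503, -0.503]
force: [-3.7, -0.1, 0.3]
grip_width: -0.0
```

Emit:
drive_tool(
  gripper=[1,1,1,1,1,1,1],
  offset=[
    [0,0,0.001],
    [0,0,0.001],
    [0,0,0.001],
    [0,0,0.001],
    [0,0,0.001],
    [0,0,0.001],
    [0,0,0.001],
  ],
  turn=[0,0,0,0,0,0,0],
)

```text
time_s: 28.5
eef_pos: [526.0, -50.8, 49.3]
ee_rot: [0.497, -0.497, 0.503, -0.503]
force: [-4.4, 0.1, 1.6]
grip_width: -0.002
```

Emit:
drive_tool(
  gripper=[1,1],
  offset=[
    [0,0,0.001],
    [0,0,0.001],
  ],
  turn=[0,0],
)

```text
time_s: 28.67
eef_pos: [528.0, -50.8, 49.3]
ee_rot: [-0.497, 0.497, -0.503, 0.503]
force: [-3.8, -0.1, 0.7]
grip_width: 0.005
```

Emit:
drive_tool(
  gripper=[1,1],
  offset=[
    [0,0,0.001],
    [0,0,0.001],
  ],
  turn=[0,0],
)

```text
time_s: 28.83
eef_pos: [529.5, -50.8, 49.2]
ee_rot: [0.497, -0.497, 0.504, -0.503]
force: [-12.5, -0.0, 4.7]
grip_width: -0.002
```

Emit:
drive_tool(
  gripper=[1,1],
  offset=[
    [0,0,0],
    [0,0,0],
  ],
  turn=[0,0],
)

```text
time_s: 29.0
eef_pos: [529.4, -50.8, 49.1]
ee_rot: [0.497, -0.497, 0.504, -0.503]
force: [-6.5, 0.4, 0.8]
grip_width: -0.0
```

Emit:
drive_tool(
  gripper=[1,1],
  offset=[
    [0,0,0.0003],
    [0,0,0],
  ],
  turn=[0,0],
)

```text
time_s: 29.17
eef_pos: [529.4, -50.7, 49.1]
ee_rot: [0.496, -0.497, 0.504, -0.502]
force: [-9.1, -1.0, 2.4]
grip_width: 0.001
```

Emit:
drive_tool(
  gripper=[1,1],
  offset=[
    [0,0,0.0005],
    [0,0,0],
  ],
  turn=[0,0],
)

```text
time_s: 29.33
eef_pos: [529.4, -50.7, 49.0]
ee_rot: [0.496, -0.498, 0.504, -0.502]
force: [-12.1, -0.4, 3.9]
grip_width: 0.001
```

Run:
```python
from h import *
s=ctrl.sense(); print(s['time_s'],s['force'],s['eef_pos'])
for n in ['scene','side']:
    im,d=ctrl.capture(n); cv2.imwrite(f'pics/{n}17.png',im[:,:,::-1])
a=cv2.imread('pics/scene17.png')[130:280,150:350];b=cv2.imread('pics/side17.png')[130:280,200:400]
cv2.imwrite('pics/z17.png',np.hstack([cv2.resize(a,(400,300)),cv2.resize(b,(400,300))]))
print(ctrl.sense()['force'])
```

```text
29.3333 [-12.11644376  -0.35047018   3.90576014] [529.40859351 -50.6658649   49.00179088]
[-11.77058791   0.61070641   4.68620614]
```

View pics/z17.png

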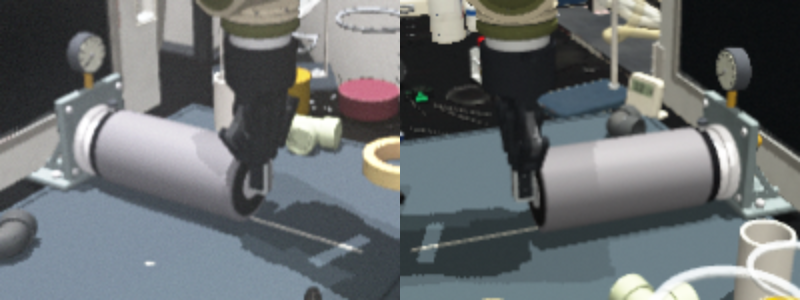

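The rim is against the black collar in both views (side crop 712,160), and the position holds at 529.4 while the force rises. I'll finish with a firmer push, easing the finger up so that it does not bear down.

Emit:
drive_tool(
  gripper=[1,1],
  offset=[
    [0,-0.0005,0.0005],
    [0,0,0],
  ],
  turn=[0,0],
)

```text
time_s: 29.6
eef_pos: [529.4, -50.5, 49.1]
ee_rot: [0.496, -0.498, 0.505, -0.501]
force: [-13.0, -0.9, 2.8]
grip_width: 0.003
```

Emit:
drive_tool(
  gripper=[1,1],
  offset=[
    [0,-0.0003,0.0003],
    [0,0,0],
  ],
  turn=[0,0],
)

```text
time_s: 29.77
eef_pos: [529.4, -50.5, 49.2]
ee_rot: [0.496, -0.498, 0.505, -0.501]
force: [-14.3, -1.0, 1.9]
grip_width: -0.003
```

Emit:
drive_tool(
  gripper=[1,1,1,1],
  offset=[
    [0,-0.0003,0.0004],
    [0,0,0],
    [0,0,0],
    [0,0,0],
  ],
  turn=[0,0,0,0],
)

```text
time_s: 30.1
eef_pos: [529.3, -50.4, 49.2]
ee_rot: [0.495, -0.498, 0.505, -0.501]
force: [-15.3, -0.7, -0.3]
grip_width: 0.0
```

It held 15.3 N, level, with no advance. I'll back off straight now.

Emit:
drive_tool(
  gripper=[1,1,1,1,1,1,1,1,1,1],
  offset=[
    [0,0,-0.002],
    [0,0,-0.005],
    [0,0,-0.02],
    [0,0,-0.035],
    [0,-0.03,-0.02],
    [0,-0.035,0],
    [0,-0.035,0],
    [0,-0.03,0],
    [0,0,0],
    [0,0,0],
  ],
  turn=[0,0,0,0,0,0,0,0,0,0],
)

```text
time_s: 30.93
eef_pos: [450.9, -50.2, 181.9]
ee_rot: [-0.498, 0.496, -0.501, 0.505]
force: [0.0, 0.6, -0.2]
grip_width: -0.004
```

```bash
sed -i 's/,490,640)/,560,700)/;s/,0\]<665/,0]<800/' look.py; python3 look.py -51 18 wrist,side,scene
python3 - <<'E'
from h import *
im=cv2.imread('pics/side18.png')[130:280,200:400];a=cv2.imread('pics/scene18.png')[130:280,150:350]
cv2.imwrite('pics/z18.png',np.hstack([cv2.resize(a,(400,300)),cv2.resize(im,(400,300))]))
E
```

```text
30.9333 [450.9 -50.2 181.9] [ 0.   0.6 -0.2]
wrist pipe y,slope,z [-5.04530e+01 -1.58000e-02  5.40849e+01] 0.39 7163
  xends [541.7 542.  594.3 595. ]
side pipe y,slope,z [-5.10245e+01 -9.50000e-03  5.38394e+01] 0.73 2322
  xends [543.4 543.7 766.6 767.9]
scene pipe y,slope,z [-5.01275e+01 -1.34000e-02  5.59195e+01] 0.77 1836
  xends [541.  541.6 767.9 769.1]
```

View pics/z18.png

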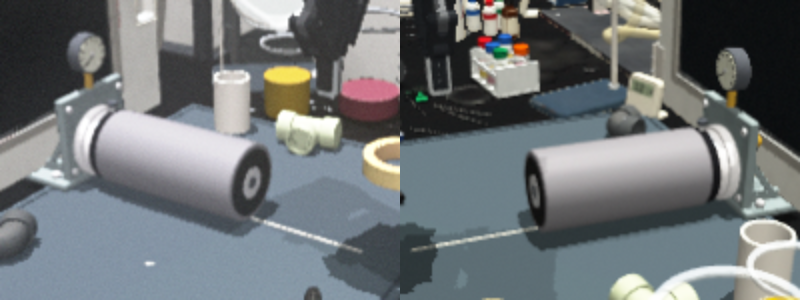

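View pics/wrist18.png

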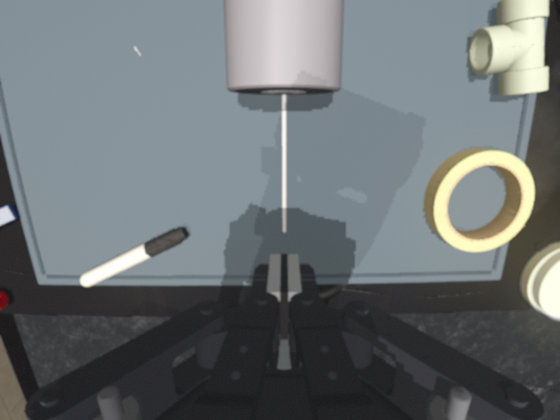

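The pipe sits against the collar in line with the mark (plug at wrist pixel (284,90), directly above the line), with nothing else disturbed and the arm clear. Plug at x about 541.5 puts the rim at about 731.5, inside the collar's range of 730.6-742.6. I'm handing in.

```bash
python3 -c "
from rig import ctrl
print(ctrl.finish_job())"
```

```text
the job is handed in; nothing more can be done
None
```

The pipe is fully home against the black depth collar and I handed the job in after about 31 s; no verdict is reported.

1. **Roll:** I rolled the pipe to the white line in short fingertip strokes on its top, reading 3 to 9 N. At times the reading went just over your suggested 8 N (highest 8.7 N).
2. **Squaring:** The pipe started about 2° off the line, so before the last stroke I squared it with a light two-finger push on its plugged end. That moved it forward about 9 mm, still short of the spigot.
3. **On the line:** I let go and it lay at rest. The wrist camera put it 0.3 mm from the line with matching slope.
4. **Push home:** I pushed it over the O-ring, which dragged about 4 to 5 N. It met a hard stop at TCP x = 529.4, with a brief 12.5 N reading on contact. I finished with a level push held at 15.3 N, and it did not advance.

**Last checks:**
- The rim shows against the collar in the scene and side views.
- The plug end at x ≈ 541.5 puts the rim about 23 mm in front of the flange, inside the 12 to 24 mm range.
- The arm is clear, and the other things on the board look undisturbed.
- The three cameras differ by about 1 mm on the pipe's sideways position and 2 mm on its height, which is within the calibration.
- I only saw forces at the end of each move, so short peaks between readings are not ruled out.

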